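# Put the mixed-up paint pots back on their own drip dishes

## Robot

A 7-joint arm with a two-finger parallel gripper is mounted at the origin on the work surface. World frame = base frame: x ahead of the robot, y to its left, z up, the work surface at z = 0. Lengths are in mm, angles in rad, forces in N, time in s.
With the tool pointing down it reaches from about 400 to 875 mm from the base axis. Payload 4.4 kg.
Tool frame: the origin (TCP) lies midway between the tips of the shut fingers; the grasp point (between the pads) lies 19 mm behind it (ctrl.pinch_z is the distance from the TCP to the grasp point, in mm); z points along the fingers, y is the line along which they close (so a half turn about z gives the same grasp; the last joint's range is limited). The gripper opens to 85 mm and grips with 20 to 120 N. Pads are 22 mm wide; open, the fingers measure 114 mm over their backs; the gripper's body (76 mm by 85 mm) begins 54 mm behind the grasp point. The pads swing forward as they close: fully open they stand 13 mm farther back than shut.
Start: joints at [1.212, 0.628, 0.038, 1.517, -0.027, 0.996, -0.02], TCP at [187.64, -622.342, 231.313] pointing down, gripper open.
Joint ranges: [-3.06, 3.06], [-0.37, 2.12], [-1.25, 1.32], [0.18, 2.47], [-1.1, 4.24], [0.23, 1.98], [-2.94, 2.94]. Speed limits (rad/s): [2.57, 2.57, 3.14, 3.14, 3.14, 3.14, 3.14].

## Interface

Orientations are given as [roll, pitch, yaw] about the fixed x, y, z axes, in that order (R = Rz(yaw) Ry(pitch) Rx(roll)).
In Python, from cell import read_state, cams, order, ctrl gives the robot as it stands.
- The arm moves only by the tool move_arm, never from a script. Its argument "targets" is text: rows parted by semicolons, each of 7 numbers parted by spaces: the gripper's target within -1 to 1 (fully open at 1, half-way at 0, shut at -1), then the shift along the tool's x, y, z in cm, then the turn, a rotation vector about the tool's x, y, z in degrees. A call has 1 to 5 rows; each row shifts and turns the commanded pose from where the row before left it, along the tool's axes as they then stand; what a row does not reach is not made up. A row lasts 1/12 s, in which the tool goes at most 41.7 mm and 7.16 degrees, less where a joint would pass 70% of its speed; a pose out of reach is approached as far as the arm can. A call with a gripper value outside its range is refused whole. The fingers move at their own pace and stop on an object; the grip force is fixed at half the most. Time passes only in rows, so rows that do not move let the fingers close. It gives the time, the measured TCP pose, the force, the opening and the grip force at its end, in the units of the state.
- read_state(): the state, without advancing time (a new reading comes with each control period).
- cams.get_image(name): name is "side" or "top"; returns a dict with "color" (400x640x3 uint8, red, green, blue), "fovy" (degrees; the focal length in pixels is half the picture's height over the tangent of half this angle, whatever the lens; pixels are square), "cx", "cy" (the principal point, pixels), "rvec" (rotation vector, rad) and "tvec" (3), from world to camera coordinates, as OpenCV has them. Camera axes: x right, y down, z forward; pixel columns grow to the right and rows downward; lengths in mm; the calibration is good to about 2 mm. A picture is of the moment at which its call begins. There is no depth.
- order.finish_job(): hands the job in; it is judged then, once.
The state is a dict: "clock": time; "qpos": joint angles; "qd": joint speeds; "tau": joint torques, N m; "eef_pos": TCP position; "tool_rot": TCP orientation; "force": force on the tool from outside, world axes, zero at the start; "torque": the same for the moment, N m; "width": finger opening in mm; "gripper_force": force on a finger pad.
Only numpy, scipy, OpenCV 4.12 (cv2) and the standard library are available. Lean on these libraries where they do the work, as an engineer would, in place of code of your own. Each camera call takes 0.05 s, during which the arm holds its last target. There are 200 camera calls.

## Task

The four paint pots are standing on each other's drip dishes: swap them round, parking a pot on the spare white dish when you need a free place, until every pot stands flat inside the dish of its own colour and the white dish is empty. Keep the pots upright and set them down rather than dropping them, and leave the water glass where it stands.

Things in the scene. Friction and masses are not known exactly. Their poses are not given: they have to be found in the camera images.
- pot_red_mid (a point): Small closed paint pot, all red (red body and red lid, white paper band round the body): an upright plain cylinder 44 mm in diameter and 52 mm tall, about 110 g, loose. This point is its centre, on its axis, 26 mm above its underside; z is its axis, up. It stands on the floor of a drip dish of another colour at the start. Grasp it anywhere across its diameter.
- pot_blue_mid (a point): Small closed paint pot, all blue (blue body and blue lid, white paper band round the body): an upright plain cylinder 44 mm in diameter and 52 mm tall, about 110 g, loose. This point is its centre, on its axis, 26 mm above its underside; z is its axis, up. It stands on the floor of a drip dish of another colour at the start. Grasp it anywhere across its diameter.
- pot_yellow_mid (a point): Small closed paint pot, all yellow (yellow body and yellow lid, white paper band round the body): an upright plain cylinder 44 mm in diameter and 52 mm tall, about 110 g, loose. This point is its centre, on its axis, 26 mm above its underside; z is its axis, up. It stands on the floor of a drip dish of another colour at the start. Grasp it anywhere across its diameter.
- pot_green_mid (a point): Small closed paint pot, all green (green body and green lid, white paper band round the body): an upright plain cylinder 44 mm in diameter and 52 mm tall, about 110 g, loose. This point is its centre, on its axis, 26 mm above its underside; z is its axis, up. It stands on the floor of a drip dish of another colour at the start. Grasp it anywhere across its diameter.
- dish_red: Shallow round drip dish, red, fixed to the table: 84 mm outer diameter, rim 8 mm high and 6 mm thick, flat floor 72 mm across, 4 mm above the table. Origin: centre of its underside, on the table; z up. Home of the red pot; holds a pot of another colour at the start.
- dish_blue: Shallow round drip dish, blue, fixed to the table: 84 mm outer diameter, rim 8 mm high and 6 mm thick, flat floor 72 mm across, 4 mm above the table. Origin: centre of its underside, on the table; z up. Home of the blue pot; holds a pot of another colour at the start.
- dish_yellow: Shallow round drip dish, yellow, fixed to the table: 84 mm outer diameter, rim 8 mm high and 6 mm thick, flat floor 72 mm across, 4 mm above the table. Origin: centre of its underside, on the table; z up. Home of the yellow pot; holds a pot of another colour at the start.
- dish_green: Shallow round drip dish, green, fixed to the table: 84 mm outer diameter, rim 8 mm high and 6 mm thick, flat floor 72 mm across, 4 mm above the table. Origin: centre of its underside, on the table; z up. Home of the green pot; holds a pot of another colour at the start.
- dish_white: Shallow round drip dish, white, fixed to the table: 84 mm outer diameter, rim 8 mm high and 6 mm thick, flat floor 72 mm across, 4 mm above the table. Origin: centre of its underside, on the table; z up. The spare dish: empty at the start, belongs to no pot; a free place to park one.
- water_glass_rim (a point): Empty clear drinking glass standing loose on the table between the dishes, at most 64 mm across, 70 mm tall, 220 g. This point is the centre of its mouth, 70 mm above the table. To be left where it stands.
There are look-alikes about, which are no part of the job. Of the things that look like the part that bears pot_red_mid, the smallest one is meant.

How it is judged:
By the outcome, as a careful person would: the job done as asked, in the order asked, and still so for the second after the job is handed in, with the robot touching nothing.
It also fails if it takes over 141 s, if anything falls off the work surface, if the arm or the gripper's body presses on something with over 40 N, if the wrist force passes 120 N, or if a joint passes its speed limit or range.

## Working session

There is one attempt and no reset: what is moved stays moved. The work goes in short steps, Python scripts to look and compute and a tool call to move; the robot and the scene stay as the last step left them, time stands still between calls to the robot, and variables do not carry over. Pictures are saved under pics/ and viewed, at most 14 in all, crops included, and the job is handed in when it is done.

Besides the shell and the picture viewer there is one more tool, called after ">>>" by a JSON object that holds its "name" and its "arguments". move_arm: Moves the arm, as the interface text tells. Its arguments: {"type":"object","properties":{"targets":{"type":"string"}},"required":["targets"]}

```bash
mkdir -p pics; python3 - <<'E'
from cell import read_state, cams, order, ctrl
import cv2
s=read_state(); print(s['clock'],s['eef_pos'],s['tool_rot'],s['width'],ctrl.pinch_z)
for n in('top','side'):
    d=cams.get_image(n); cv2.imwrite(f'pics/{n}0.png',d['color'][:,:,::-1]); print(n,d['fovy'],d['cx'],d['cy'],d['rvec'],d['tvec'])
E
```

```text
0.0 [ 187.44223589 -621.71645903  230.37566816] [-3.13965858e+00  2.51393503e-05  2.92756743e-01] 85.73236582009184 18.700000000000003
top 53.73399843525745 321.06591311134 202.54398092378884 [ 2.14571482 -2.09494088  0.15405703] [  5.82235837 529.09336609 706.37773068]
side 48.445669028859385 318.42503112673 196.75086030875906 [ 0.99612055 -2.47845097  1.02465329] [387.51534972 323.18236117 702.1694447 ]
```

View pics/top0.png

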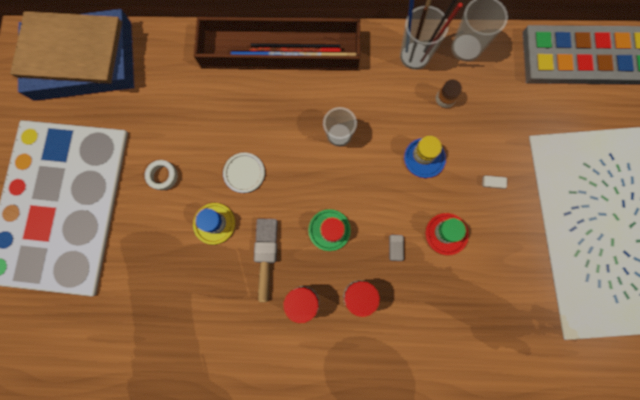

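View pics/side0.png

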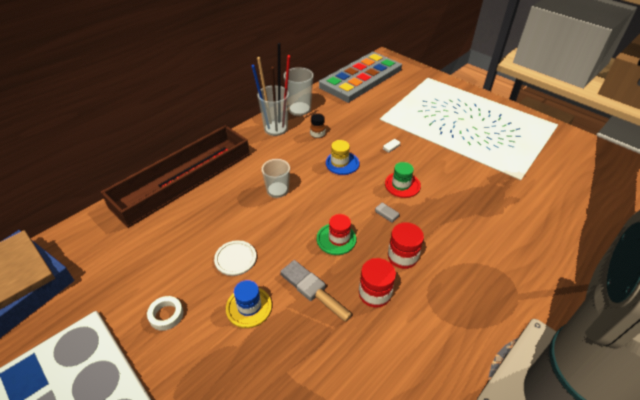

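The top view shows the red pot (332,230) on the green dish, the green pot (453,230) on the red dish, the yellow pot (430,148) on the blue dish and the blue pot (209,220) on the yellow dish. The white dish (244,172) is empty and the water glass is at (340,127).

Things that could be taken for the red pot are the small one at (332,230) and the two big cans at (300,306) and (362,299). The smallest is meant, so it is (332,230). The glass is the one among the dishes at (340,127), not the pair at the back at (425,40) and (480,30).

```bash
cat > h.py <<'E'
import numpy as np, cv2
from scipy.optimize import least_squares
from cell import read_state, cams, order, ctrl
def grab(n):
    d=cams.get_image(n); R=cv2.Rodrigues(np.array(d['rvec'],float))[0]; t=np.array(d['tvec'],float)
    d['R']=R; d['C']=-R.T@t; d['f']=200/np.tan(np.radians(d['fovy'])/2); return d
def ray(d,px,z):
    px=np.atleast_2d(px).astype(float)
    v=np.c_[(px[:,0]-d['cx'])/d['f'],(px[:,1]-d['cy'])/d['f'],np.ones(len(px))]@d['R']
    return (d['C']+v*((z-d['C'][2])/v[:,2])[:,None])[:,:2]
def proj(d,p):
    c=d['R']@(np.array(p,float)-d['C']); return d['f']*c[:2]/c[2]+[d['cx'],d['cy']]
H={'red':[(0,6),(174,180)],'blue':[(100,125)],'yellow':[(22,34)],'green':[(50,85)]}
def mask(d,c):
    h=cv2.cvtColor(d['color'],cv2.COLOR_RGB2HSV)
    if c=='white': return cv2.inRange(h,(0,0,120),(180,60,255))
    m=0
    for a,b in H[c]: m=m|cv2.inRange(h,(a,150,60),(b,255,255))
    return m
def contour(d,c,px,r):
    m=mask(d,c); w=np.zeros_like(m); cv2.circle(w,tuple(int(v) for v in px),r,255,-1)
    cs=cv2.findContours(m&w,cv2.RETR_EXTERNAL,cv2.CHAIN_APPROX_NONE)[0]
    return max(cs,key=cv2.contourArea)[:,0,:]
def dish(d,c,px):   # outer rim circle, z=8, r=42
    P=ray(d,contour(d,c,px,30),8)
    f=lambda q:np.hypot(*(P-q[:2]).T)-q[2]
    s=least_squares(f,[*P.mean(0),42],loss='soft_l1',f_scale=1.); return s.x
def pot(d,c,px,top=56):   # lid: far edge on the top plane, side edges
    P=ray(d,contour(d,c,px,18),top); u=P.mean(0)-d['C'][:2]; u/=np.hypot(*u); v=np.array([-u[1],u[0]])
    a=P@u; b=P@v; far=a.max(); 
    return u*(far-22)+v*(b.max()+b.min())/2, b.max()-b.min()
E
python3 - <<'E'
from h import *
d=grab('top'); e=grab('side'); print(d['C'],e['C'])
D={'red':(447,234),'blue':(425,158),'yellow':(214,224),'green':(330,230),'white':(244,172)}
Pt={'red':(333,230),'green':(454,230),'yellow':(430,148),'blue':(208,220)}
for c,p in D.items(): print('dish',c,dish(d,c,p).round(1), dish(e,c,proj(e,[*ray(d,p,8)[0],8])).round(1))
for c,p in Pt.items():
    g=ray(d,p,56)[0]; q,w=pot(d,c,p); q2,w2=pot(e,c,proj(e,[*g,48])); print('pot',c,q.round(1),round(w,1),q2.round(1),round(w2,1))
print('glass base/mouth',ray(d,(340,120),70).round(0),ray(d,(340,138),0).round(0),ray(e,(276,168),70).round(0),ray(e,(277,189),0).round(0))
cv2.imwrite('pics/crop.png',cv2.resize(d['color'][90:330,180:500,::-1],None,fx=2.5,fy=2.5,interpolation=2))
E
```

```text
[401.36261492  -2.29137961 786.03179911] [ 99.1261535  462.06259621 724.10570829]
dish red [ 479.2 -228.    39.8] [ 475.3 -220.3   40.2]
dish blue [ 630.8 -186.9   36.6] [ 628.  -180.7   37.8]
dish yellow [488.5 233.5  39.9] [485.4 238.3  38.8]
dish green [481.5   1.7  35.5] [477.9   8.3  37.7]
dish white [594.3 179.5  41.3] [591.3 183.6  40.8]
pot red [476.2  -4.2] 39.4 [475.8   1.8] 42.5
pot green [ 480.  -221.3] 36.7 [ 477.9 -217.3] 38.0
pot yellow [ 640.1 -186.1] 41.8 [ 637.4 -180.6] 38.6
pot blue [488.6 227.4] 36.8 [485.8 235.9] 40.2
glass base/mouth [[685. -14.]] [[673. -16.]] [[676. -10.]] [[681. -12.]]
```

View pics/crop.png

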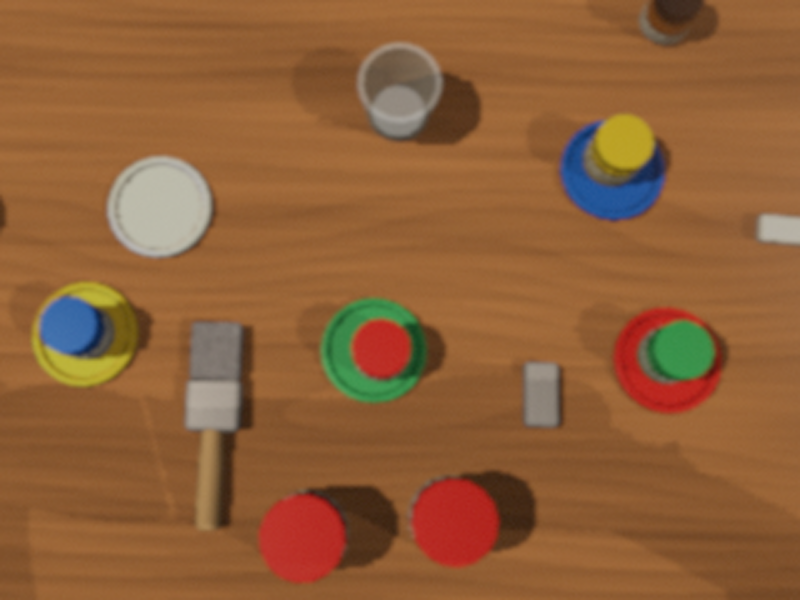

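The crop confirms it: the red pot on the green dish is small and has an empty-looking rim round it, and the two red cans at the bottom of the crop are clearly bigger. The two views agree to about 5 mm, so I'll use their averages. First move is to square up the tool and travel to the red pot at (476,-1).

>>> {"name": "move_arm", "arguments": {"targets": "1 0 0 0 0 0 5.6;1 0 0 0 0 0 5.6;1 0 0 0 0 0 5.6;1 2 -2 0 0 0 0;1 2 -3 0 0 0 0"}}

```text
clock: 0.62
eef_pos: [225.8, -574.4, 230.8]
tool_rot: [3.139, 0.001, -0.006]
force: [1.1, 0.7, 0.5]
width: 85.6
gripper_force: 0.0
```

```bash
python3 -c "
from h import *
s=read_state();print(s['clock'],s['eef_pos'].round(1),s['tool_rot'].round(4),s['qpos'].round(2))"
```

```text
0.6167 [ 225.8 -574.4  230.8] [ 3.1391e+00  1.3000e-03 -5.8000e-03] [ 1.07  0.58  0.12  1.62 -0.08  0.94 -0.35]
```

>>> {"name": "move_arm", "arguments": {"targets": "1 1.6 -3.6 0 0 0 0;1 1.6 -3.6 0 0 0 0;1 1.6 -3.6 0 0 0 0;1 1.6 -3.6 0 0 0 0;1 1.6 -3.6 0 0 0 0"}}

```text
clock: 1.03
eef_pos: [308.1, -390.5, 231.3]
tool_rot: [-3.142, -0.0, -0.001]
force: [1.0, -0.6, -0.3]
width: 85.3
gripper_force: 0.0
```

>>> {"name": "move_arm", "arguments": {"targets": "1 1.6 -3.6 0 0 0 0;1 1.6 -3.6 0 0 0 0;1 1.6 -3.6 0 0 0 0;1 1.6 -3.6 0 0 0 0;1 1.6 -3.6 0 0 0 0"}}

```text
clock: 1.45
eef_pos: [388.2, -210.6, 231.5]
tool_rot: [3.141, -0.0, -0.001]
force: [0.9, -0.4, -0.7]
width: 85.3
gripper_force: 0.0
```

>>> {"name": "move_arm", "arguments": {"targets": "1 1.6 -3.6 1 0 0 0;1 1.6 -3.6 1 0 0 0;1 1.6 -3.6 1 0 0 0;1 1.5 -3.6 1 0 0 0;1 1.5 -3.6 1 0 0 0"}}

```text
clock: 1.87
eef_pos: [466.4, -30.6, 181.0]
tool_rot: [3.142, -0.0, -0.0]
force: [1.0, -0.6, 0.5]
width: 85.4
gripper_force: 0.0
```

>>> {"name": "move_arm", "arguments": {"targets": "1 1 -2.5 1 0 0 0;1 0 0 1 0 0 0;1 0 0 1 0 0 0;1 0 0 0 0 0 0;1 0 0 0 0 0 0"}}

```text
clock: 2.28
eef_pos: [475.5, -7.6, 151.0]
tool_rot: [3.141, 0.001, -0.0]
force: [0.3, -0.1, 0.2]
width: 85.0
gripper_force: 0.0
```

>>> {"name": "move_arm", "arguments": {"targets": "1 0 -0.6 2 0 0 0;1 0 0 3 0 0 0;1 0 0 2 0 0 0;1 0 0 0.5 0 0 0;1 0 0 0 0 0 0"}}

```text
clock: 2.7
eef_pos: [475.3, -2.0, 75.8]
tool_rot: [3.141, 0.002, -0.002]
force: [0.8, 0.2, -0.2]
width: 85.4
gripper_force: 0.0
```

```bash
python3 -c "
from h import *
a=grab('side')['color'];b=grab('top')['color']
o=np.hstack([a[130:330,230:430],b[130:330,230:430]])[:,:,::-1]
cv2.imwrite('pics/a1.png',cv2.resize(o,(800,400)))"
```

```text
(no output)
```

View pics/a1.png

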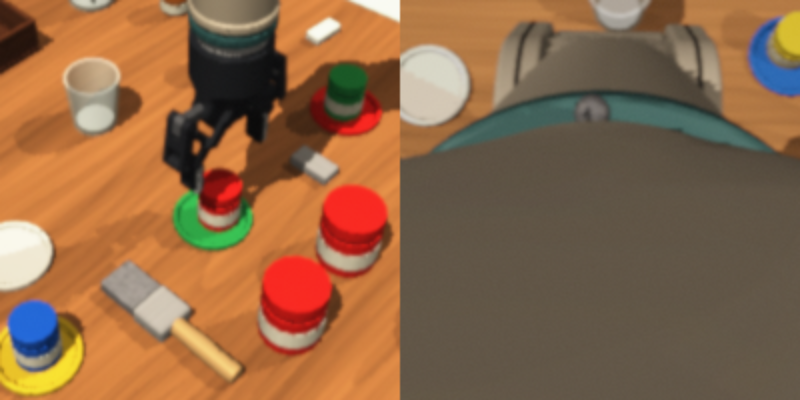

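The side crop (left half) shows the open fingers on either side of the red pot, at about (220,190) in the crop. I'll go down and grip.

>>> {"name": "move_arm", "arguments": {"targets": "1 0 0 1.5 0 0 0;1 0 0 1.5 0 0 0;1 0 0 1.5 0 0 0;1 0 0 1 0 0 0;1 0 0 0.2 0 0 0"}}

```text
clock: 3.22
eef_pos: [476.1, -1.6, 19.1]
tool_rot: [-3.142, 0.0, -0.001]
force: [-0.6, -0.5, -0.0]
width: 85.4
gripper_force: 0.0
```

>>> {"name": "move_arm", "arguments": {"targets": "-1 0 0 0 0 0 0;-1 0 0 0 0 0 0;-1 0 0 0 0 0 0;-1 0 0 0 0 0 0;-1 0 0 0 0 0 0"}}

```text
clock: 3.63
eef_pos: [476.6, -1.4, 20.4]
tool_rot: [-3.141, -0.002, -0.0]
force: [-1.2, 0.3, 6.2]
width: 42.9
gripper_force: 60.3
```

>>> {"name": "move_arm", "arguments": {"targets": "-1 0 0 0 0 0 0;-1 0 0 0 0 0 0;-1 0 0 0 0 0 0;-1 0 0 0 0 0 0;-1 0 0 0 0 0 0"}}

```text
clock: 4.05
eef_pos: [476.6, -1.4, 20.4]
tool_rot: [-3.141, -0.002, -0.0]
force: [-0.3, 0.5, 5.9]
width: 42.4
gripper_force: 60.3
```

>>> {"name": "move_arm", "arguments": {"targets": "-1 0 0 -1 0 0 0;-1 0 0 -2 0 0 0;-1 0 0 -3 0 0 0;-1 0 0 -3 0 0 0;-1 0 0 -1 0 0 0"}}

```text
clock: 4.47
eef_pos: [477.7, -1.5, 123.5]
tool_rot: [-3.141, -0.006, -0.001]
force: [1.0, 0.8, -1.3]
width: 42.8
gripper_force: 61.0
```

>>> {"name": "move_arm", "arguments": {"targets": "-1 1 -1.3 0 0 0 0;-1 1.5 -2.3 0 0 0 0;-1 1.5 -2.3 0 0 0 0;-1 1.5 -2.3 0 0 0 0;-1 1.5 -2.3 0 0 0 0"}}

```text
clock: 4.88
eef_pos: [546.4, 104.6, 120.5]
tool_rot: [-3.141, -0.001, -0.001]
force: [1.0, 0.2, -1.1]
width: 42.6
gripper_force: 61.0
```

>>> {"name": "move_arm", "arguments": {"targets": "-1 1.5 -2.3 0 0 0 0;-1 1.5 -2.3 0 0 0 0;-1 1.1 -2.3 0 0 0 0;-1 0.5 -1 0 0 0 0;-1 0 0 0 0 0 0"}}

```text
clock: 5.3
eef_pos: [592.4, 186.1, 119.8]
tool_rot: [-3.139, -0.001, 0.004]
force: [0.7, -0.4, -1.4]
width: 42.4
gripper_force: 61.0
```

```bash
python3 -c "
from h import *
a=grab('side')['color'];b=grab('top')['color']
o=np.hstack([a[100:300,150:350],b[70:270,140:340]])[:,:,::-1]
cv2.imwrite('pics/a2.png',cv2.resize(o,(800,400)))"
```

```text
(no output)
```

View pics/a2.png

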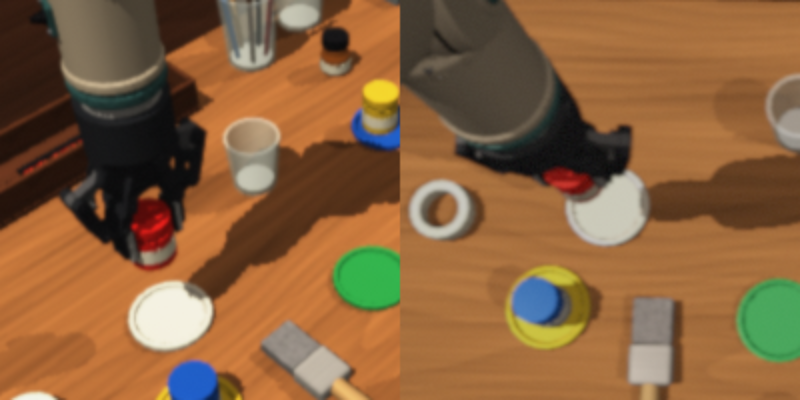

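The pot hangs upright over the white dish (side crop, pot (152,235), dish (172,315)). I'll lower it.

>>> {"name": "move_arm", "arguments": {"targets": "-1 0 0.4 2 0 0 0;-1 0 0 2.5 0 0 0;-1 0 0 2.5 0 0 0;-1 0 0 1.5 0 0 0;-1 0 0 0.8 0 0 0"}}

```text
clock: 5.82
eef_pos: [589.8, 175.1, 24.4]
tool_rot: [3.139, 0.004, -0.003]
force: [-0.4, -0.7, -1.5]
width: 42.7
gripper_force: 61.0
```

>>> {"name": "move_arm", "arguments": {"targets": "-1 0 0 0.3 0 0 0;-1 0 0 0.2 0 0 0;-1 0 0 0 0 0 0;-1 0 0 0 0 0 0;-1 0 0 0 0 0 0"}}

```text
clock: 6.23
eef_pos: [592.7, 178.6, 22.4]
tool_rot: [-3.141, -0.002, -0.001]
force: [-0.2, 0.6, -0.7]
width: 42.7
gripper_force: 61.0
```

>>> {"name": "move_arm", "arguments": {"targets": "-1 0 0 0.1 0 0 0;-1 0 0 0.1 0 0 0;-1 0 0 0.05 0 0 0;-1 0 0 0 0 0 0;-1 0 0 0 0 0 0"}}

```text
clock: 6.65
eef_pos: [592.5, 178.7, 20.5]
tool_rot: [-3.141, -0.001, -0.0]
force: [-1.7, -1.2, 9.9]
width: 42.5
gripper_force: 62.1
```

>>> {"name": "move_arm", "arguments": {"targets": "1 0 0 0 0 0 0;1 0 0 0 0 0 0;1 0 0 0 0 0 0;1 0 0 0 0 0 0;1 0 0 -0.5 0 0 0"}}

```text
clock: 7.07
eef_pos: [591.2, 178.3, 23.0]
tool_rot: [3.141, 0.002, -0.0]
force: [-0.5, -0.6, 0.1]
width: 85.4
gripper_force: 0.0
```

>>> {"name": "move_arm", "arguments": {"targets": "1 0 0 -1.5 0 0 0;1 0 0 -2 0 0 0;1 0 0 -3 0 0 0;1 0 0 -3 0 0 0;1 -0.4 1.5 0 0 0 0"}}

```text
clock: 7.48
eef_pos: [592.4, 168.3, 124.7]
tool_rot: [-3.135, -0.011, 0.004]
force: [0.6, 0.3, 0.9]
width: 85.4
gripper_force: 0.0
```

>>> {"name": "move_arm", "arguments": {"targets": "1 -0.9 3.1 0 0 0 0;1 -0.9 3.1 0 0 0 0;1 -0.9 3.1 0 0 0 0;1 -0.9 3.1 0 0 0 0;1 -0.9 3.1 0 0 0 0"}}

```text
clock: 7.9
eef_pos: [542.1, 6.9, 118.9]
tool_rot: [3.141, -0.0, -0.0]
force: [0.7, -0.6, 0.6]
width: 85.7
gripper_force: 0.0
```

>>> {"name": "move_arm", "arguments": {"targets": "1 -0.9 3.1 0 0 0 0;1 -0.9 3.1 0 0 0 0;1 -0.9 3.1 0 0 0 0;1 -0.9 3.1 0 0 0 0;1 -0.9 3.1 0 0 0 0"}}

```text
clock: 8.32
eef_pos: [497.0, -148.1, 118.9]
tool_rot: [3.141, 0.0, -0.001]
force: [0.9, -0.1, 0.3]
width: 85.5
gripper_force: 0.0
```

>>> {"name": "move_arm", "arguments": {"targets": "1 -0.9 3.1 0 0 0 0;1 -0.6 2.2 0 0 0 0;1 0 1 0 0 0 0;1 0 0 0 0 0 0;1 0 0 0 0 0 0"}}

```text
clock: 8.73
eef_pos: [483.2, -208.8, 118.8]
tool_rot: [-3.141, -0.0, -0.001]
force: [-0.1, 0.8, -0.1]
width: 85.7
gripper_force: 0.0
```

```bash
python3 -c "
from h import *
a=grab('side')['color'];b=grab('top')['color']
print(pot(grab('top'),'red',proj(grab('top'),[592,180,56])))
o=np.hstack([a[100:300,180:430],b[90:290,180:330]])[:,:,::-1]
cv2.imwrite('pics/a3.png',cv2.resize(o,(800,400)))"
```

```text
(array([592.48497517, 174.87945951]), np.float64(38.76934605737952))
```

View pics/a3.png

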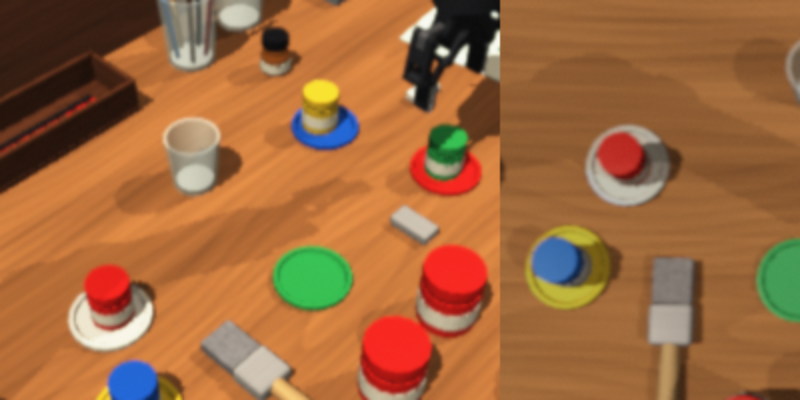

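The red pot stands flat in the white dish. The top view reads its y as 174.9 against the gripper's 178.7, so averaging the two views holds up. Green pot next at (479,-219).

>>> {"name": "move_arm", "arguments": {"targets": "1 -0.4 1 1 0 0 0;1 0 0 2.5 0 0 0;1 0 0 2.5 0 0 0;1 0 0 1.5 0 0 0;1 0 0 1.2 0 0 0"}}

```text
clock: 9.35
eef_pos: [477.6, -219.2, 29.6]
tool_rot: [-3.141, 0.002, 0.0]
force: [0.9, -0.1, -0.3]
width: 85.2
gripper_force: 0.0
```

>>> {"name": "move_arm", "arguments": {"targets": "1 0 0 1 0 0 0;1 0 0 0.2 0 0 0;1 0 0 0 0 0 0;-1 0 0 0 0 0 0;-1 0 0 0 0 0 0"}}

```text
clock: 9.77
eef_pos: [479.4, -219.7, 20.5]
tool_rot: [3.141, -0.001, -0.0]
force: [-0.6, -0.5, 1.1]
width: 63.8
gripper_force: 0.0
```

>>> {"name": "move_arm", "arguments": {"targets": "-1 0 0 0 0 0 0;-1 0 0 0 0 0 0;-1 0 0 0 0 0 0;-1 0 0 0 0 0 0;-1 0 0 0 0 0 0"}}

```text
clock: 10.18
eef_pos: [479.5, -220.2, 21.0]
tool_rot: [3.14, -0.002, -0.001]
force: [-0.4, -1.3, 5.7]
width: 42.7
gripper_force: 60.4
```

>>> {"name": "move_arm", "arguments": {"targets": "-1 0 0 -1 0 0 0;-1 0 0 -2 0 0 0;-1 0 0 -3 0 0 0;-1 0 0 -3 0 0 0;-1 0 -1.5 -1 0 0 0"}}

```text
clock: 10.6
eef_pos: [480.6, -208.4, 124.2]
tool_rot: [3.137, -0.007, -0.005]
force: [0.2, -1.3, -0.8]
width: 42.8
gripper_force: 61.1
```

>>> {"name": "move_arm", "arguments": {"targets": "-1 0 -3 0 0 0 0;-1 0 -3 0 0 0 0;-1 0 -3 0 0 0 0;-1 0 -3 0 0 0 0;-1 0 -3 0 0 0 0"}}

```text
clock: 11.02
eef_pos: [478.6, -53.0, 120.7]
tool_rot: [-3.141, -0.001, -0.001]
force: [0.9, 0.1, -1.0]
width: 42.6
gripper_force: 61.1
```

>>> {"name": "move_arm", "arguments": {"targets": "-1 0 -3 0 0 0 0;-1 0 -2 0 0 0 0;-1 0 -1 0 0 0 0;-1 0 0 0 0 0 0;-1 0 0 0 0 0 0"}}

```text
clock: 11.43
eef_pos: [478.9, 4.9, 120.2]
tool_rot: [3.141, -0.0, -0.0]
force: [0.4, -0.7, -2.4]
width: 43.3
gripper_force: 61.1
```

>>> {"name": "move_arm", "arguments": {"targets": "-1 0 0 1.5 0 0 0;-1 0 0 2.5 0 0 0;-1 0 0 2.5 0 0 0;-1 0 0 1.5 0 0 0;-1 0 0 0.9 0 0 0"}}

```text
clock: 11.85
eef_pos: [478.0, 2.9, 29.3]
tool_rot: [3.14, 0.002, -0.004]
force: [0.2, 0.7, -0.5]
width: 42.5
gripper_force: 61.1
```

>>> {"name": "move_arm", "arguments": {"targets": "-1 0 0 0.4 0 0 0;-1 0 0 0.3 0 0 0;-1 0 0 0.2 0 0 0;-1 0 0 0.1 0 0 0;-1 0 0 0 0 0 0"}}

```text
clock: 12.27
eef_pos: [479.4, 5.4, 21.3]
tool_rot: [-3.142, -0.001, -0.001]
force: [0.8, -0.7, -0.8]
width: 42.8
gripper_force: 61.1
```

>>> {"name": "move_arm", "arguments": {"targets": "-1 0 0 0.1 0 0 0;-1 0 0 0 0 0 0;-1 0 0 0 0 0 0"}}

```text
clock: 12.52
eef_pos: [479.4, 5.5, 20.9]
tool_rot: [3.142, -0.002, -0.0]
force: [-2.0, 0.6, 6.6]
width: 42.5
gripper_force: 61.9
```

>>> {"name": "move_arm", "arguments": {"targets": "1 0 0 0 0 0 0;1 0 0 0 0 0 0;1 0 0 0 0 0 0;1 0 0 0 0 0 0;1 0 0 -0.5 0 0 0"}}

```text
clock: 12.93
eef_pos: [478.4, 5.6, 24.4]
tool_rot: [3.142, 0.001, -0.0]
force: [-0.0, 0.2, 0.2]
width: 85.5
gripper_force: 0.0
```

>>> {"name": "move_arm", "arguments": {"targets": "1 0 0 -1.5 0 0 0;1 0 0 -2 0 0 0;1 0 0 -3 0 0 0;1 0 0 -3 0 0 0;1 0 0 0 0 0 0"}}

```text
clock: 13.35
eef_pos: [482.0, 5.6, 124.4]
tool_rot: [-3.141, -0.009, -0.001]
force: [0.3, -0.3, 0.2]
width: 85.5
gripper_force: 0.0
```

>>> {"name": "move_arm", "arguments": {"targets": "1 1.4 -2.2 0 0 0 0;1 1.4 -2.2 0 0 0 0;1 1.4 -2.2 0 0 0 0;1 1.4 -2.2 0 0 0 0;1 1.4 -2.2 0 0 0 0"}}

```text
clock: 13.77
eef_pos: [549.2, 116.6, 119.6]
tool_rot: [3.142, 0.0, -0.0]
force: [0.1, 0.1, -0.4]
width: 85.4
gripper_force: 0.0
```

>>> {"name": "move_arm", "arguments": {"targets": "1 1.4 -2.2 0 0 0 0;1 1.4 -2.2 0 0 0 0;1 1 -1.5 0 0 0 0;1 0.5 -0.5 0 0 0 0;1 0 0 0 0 0 0"}}

```text
clock: 14.18
eef_pos: [592.4, 181.0, 119.3]
tool_rot: [-3.141, -0.0, 0.002]
force: [0.6, 0.1, -0.1]
width: 85.6
gripper_force: 0.0
```

>>> {"name": "move_arm", "arguments": {"targets": "1 0 0 0 0 0 0"}}

```text
clock: 14.27
eef_pos: [591.2, 178.2, 119.3]
tool_rot: [3.14, 0.002, -0.001]
force: [-0.4, -0.7, 0.2]
width: 85.3
gripper_force: 0.0
```

Back over the red pot on the white dish, ready to descend and grip.

>>> {"name": "move_arm", "arguments": {"targets": "1 0.1 0 1.5 0 0 0;1 0 0 2.5 0 0 0;1 0 0 2.5 0 0 0;1 0 0 1.5 0 0 0;1 0 0 1 0 0 0"}}

```text
clock: 14.68
eef_pos: [591.0, 176.7, 28.0]
tool_rot: [3.139, 0.004, -0.003]
force: [-1.3, 0.5, 1.0]
width: 85.2
gripper_force: 0.0
```

>>> {"name": "move_arm", "arguments": {"targets": "1 0 0 0.8 0 0 0;1 0 0 0.1 0 0 0;1 0 0 0 0 0 0;-1 0 0 0 0 0 0;-1 0 0 0 0 0 0"}}

```text
clock: 15.1
eef_pos: [593.7, 179.6, 21.9]
tool_rot: [-3.141, -0.002, -0.001]
force: [-0.2, 0.1, -0.1]
width: 64.0
gripper_force: 0.0
```

>>> {"name": "move_arm", "arguments": {"targets": "-1 0 0 0 0 0 0;-1 0 0 0 0 0 0;-1 0 0 0 0 0 0;-1 0 0 0 0 0 0;-1 0 0 0 0 0 0"}}

```text
clock: 15.52
eef_pos: [593.8, 179.7, 21.9]
tool_rot: [-3.141, -0.002, -0.0]
force: [-1.5, -0.1, 5.6]
width: 42.4
gripper_force: 60.8
```

>>> {"name": "move_arm", "arguments": {"targets": "-1 0 0 -1 0 0 0;-1 0 0 -2 0 0 0;-1 0 0 -3 0 0 0;-1 0 0 -3 0 0 0;-1 -0.4 1.5 -1 0 0 0"}}

```text
clock: 15.93
eef_pos: [591.8, 169.0, 125.4]
tool_rot: [-3.136, -0.008, 0.004]
force: [1.0, 0.4, -1.1]
width: 42.5
gripper_force: 60.9
```

>>> {"name": "move_arm", "arguments": {"targets": "-1 -0.9 3.1 0 0 0 0;-1 -0.9 3.1 0 0 0 0;-1 -0.9 3.1 0 0 0 0;-1 -0.9 3.1 0 0 0 0;-1 -0.9 3.1 0 0 0 0"}}

```text
clock: 16.35
eef_pos: [542.4, 7.3, 120.9]
tool_rot: [3.141, 0.001, -0.001]
force: [0.6, -1.0, -0.9]
width: 42.3
gripper_force: 60.9
```

>>> {"name": "move_arm", "arguments": {"targets": "-1 -0.9 3.1 0 0 0 0;-1 -0.9 3.1 0 0 0 0;-1 -0.9 3.1 0 0 0 0;-1 -0.9 3.1 0 0 0 0;-1 -0.9 3.1 0 0 0 0"}}

```text
clock: 16.77
eef_pos: [497.2, -147.4, 120.8]
tool_rot: [3.141, 0.001, -0.001]
force: [1.0, -0.3, -1.4]
width: 42.5
gripper_force: 60.9
```

>>> {"name": "move_arm", "arguments": {"targets": "-1 -0.9 3.1 0 0 0 0;-1 -0.9 3 0 0 0 0;-1 -0.5 1.8 0 0 0 0;-1 0 0 0 0 0 0;-1 0 0 0 0 0 0"}}

```text
clock: 17.18
eef_pos: [474.3, -226.2, 120.8]
tool_rot: [3.141, 0.001, -0.004]
force: [0.9, 0.7, -1.3]
width: 42.3
gripper_force: 61.0
```

>>> {"name": "move_arm", "arguments": {"targets": "-1 0.2 -0.2 1.5 0 0 0;-1 0 0 2.5 0 0 0;-1 0 0 2.5 0 0 0;-1 0 0 1.5 0 0 0;-1 0 0 0.9 0 0 0"}}

```text
clock: 17.6
eef_pos: [476.9, -220.3, 30.0]
tool_rot: [-3.139, 0.003, 0.002]
force: [0.0, -0.1, -1.2]
width: 42.8
gripper_force: 61.0
```

>>> {"name": "move_arm", "arguments": {"targets": "-1 0 0 0.3 0 0 0;-1 0 0 0.3 0 0 0;-1 0 0 0.2 0 0 0;-1 0 0 0.1 0 0 0;-1 0 0 0 0 0 0"}}

```text
clock: 18.02
eef_pos: [478.2, -222.6, 23.4]
tool_rot: [3.141, -0.001, -0.0]
force: [0.0, 0.4, -0.5]
width: 42.4
gripper_force: 61.0
```

>>> {"name": "move_arm", "arguments": {"targets": "-1 0 0 0.1 0 0 0;-1 0 0 0.1 0 0 0;-1 0 0 0 0 0 0;-1 0 0 0 0 0 0"}}

```text
clock: 18.35
eef_pos: [478.3, -222.7, 21.9]
tool_rot: [3.141, -0.001, -0.001]
force: [-1.2, 1.0, 6.1]
width: 42.4
gripper_force: 61.8
```

>>> {"name": "move_arm", "arguments": {"targets": "1 0 0 0 0 0 0;1 0 0 0 0 0 0;1 0 0 0 0 0 0;1 0 0 0 0 0 0;1 0 0 -0.5 0 0 0"}}

```text
clock: 18.77
eef_pos: [477.3, -222.2, 25.3]
tool_rot: [-3.141, 0.001, -0.0]
force: [-0.4, 0.5, -0.5]
width: 85.2
gripper_force: 0.0
```

>>> {"name": "move_arm", "arguments": {"targets": "1 0 0 -1.5 0 0 0;1 0 0 -2 0 0 0;1 0 0 -3 0 0 0;1 0 0 -3 0 0 0;1 0 0 0 0 0 0"}}

```text
clock: 19.18
eef_pos: [480.9, -223.9, 125.9]
tool_rot: [3.138, -0.008, -0.001]
force: [0.9, 0.4, -0.4]
width: 85.4
gripper_force: 0.0
```

>>> {"name": "move_arm", "arguments": {"targets": "1 2.3 -0.6 0 0 0 0;1 2.3 -0.6 0 0 0 0;1 2.3 -0.6 0 0 0 0;1 2.3 -0.6 0 0 0 0;1 2.3 -0.6 0 0 0 0"}}

```text
clock: 19.6
eef_pos: [593.7, -192.1, 120.8]
tool_rot: [-3.142, 0.0, -0.0]
force: [0.7, -1.6, -0.5]
width: 85.3
gripper_force: 0.0
```

>>> {"name": "move_arm", "arguments": {"targets": "1 2.3 -0.6 0 0 0 0;1 1.5 -0.4 0 0 0 0;1 0.8 0 0 0 0 0;1 0 0 0 0 0 0;1 0 0 0 0 0 0"}}

```text
clock: 20.02
eef_pos: [637.7, -183.1, 120.4]
tool_rot: [3.141, 0.002, -0.001]
force: [0.4, -0.3, -0.5]
width: 85.6
gripper_force: 0.0
```

```bash
python3 -c "
from h import *
a=grab('side')['color'];b=grab('top')['color']
o=np.hstack([a[100:300,230:430],b[90:290,280:480]])[:,:,::-1]
cv2.imwrite('pics/a4.png',cv2.resize(o,(800,400)))"
```

```text
(no output)
```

View pics/a4.png

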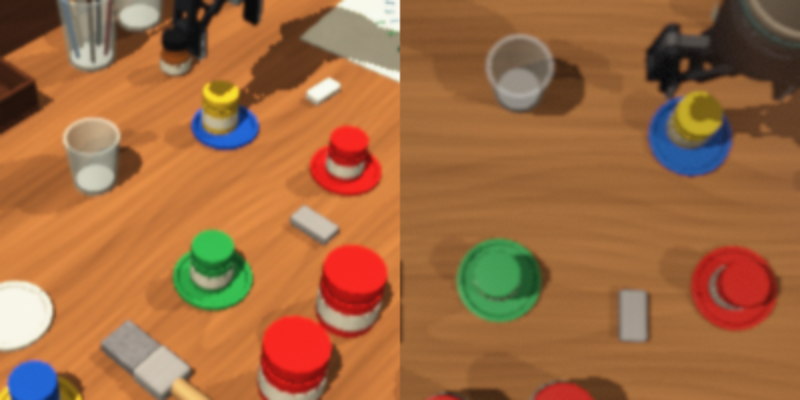

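The green and red pots stand flat in their own dishes and the glass hasn't moved. Yellow pot next.

>>> {"name": "move_arm", "arguments": {"targets": "1 0.1 0 1.5 0 0 0;1 0 0 2.5 0 0 0;1 0 0 2.5 0 0 0;1 0 0 1.5 0 0 0;1 0 0 1 0 0 0"}}

```text
clock: 20.53
eef_pos: [637.4, -183.0, 28.9]
tool_rot: [-3.141, 0.004, -0.002]
force: [-0.4, 0.2, -0.3]
width: 85.4
gripper_force: 0.0
```

>>> {"name": "move_arm", "arguments": {"targets": "1 0 0 0.8 0 0 0;1 0 0 0.1 0 0 0;1 0 0 0 0 0 0;-1 0 0 0 0 0 0;-1 0 0 0 0 0 0"}}

```text
clock: 20.95
eef_pos: [640.7, -182.8, 23.1]
tool_rot: [3.141, -0.002, -0.001]
force: [0.9, -0.2, 0.4]
width: 63.7
gripper_force: 0.0
```

>>> {"name": "move_arm", "arguments": {"targets": "-1 0 0 0 0 0 0;-1 0 0 0 0 0 0;-1 0 0 0 0 0 0;-1 0 0 0 0 0 0;-1 0 0 0 0 0 0"}}

```text
clock: 21.37
eef_pos: [640.7, -182.9, 23.1]
tool_rot: [3.141, -0.002, -0.001]
force: [-1.5, 0.1, 5.7]
width: 43.1
gripper_force: 60.9
```

>>> {"name": "move_arm", "arguments": {"targets": "-1 0 0 -1 0 0 0;-1 0 0 -2 0 0 0;-1 0 0 -3 0 0 0;-1 0 0 -3 0 0 0;-1 0 0 -2 0 0 0"}}

```text
clock: 21.78
eef_pos: [640.6, -182.7, 134.9]
tool_rot: [3.141, -0.002, -0.0]
force: [1.3, -0.1, -1.7]
width: 42.6
gripper_force: 61.0
```

>>> {"name": "move_arm", "arguments": {"targets": "-1 -0.5 -1.5 -1 0 0 0;-1 -1 -3 0 0 0 0;-1 -1 -3 0 0 0 0;-1 -1 -3 0 0 0 0;-1 -1 -3 0 0 0 0"}}

```text
clock: 22.2
eef_pos: [592.8, -44.9, 141.4]
tool_rot: [-3.141, 0.002, -0.0]
force: [0.5, 0.1, -0.9]
width: 42.7
gripper_force: 61.0
```

>>> {"name": "move_arm", "arguments": {"targets": "-1 0 -3.2 0 0 0 0;-1 0 -3.2 0 0 0 0;-1 0 -3.2 0 0 0 0;-1 0 -3.2 0 0 0 0;-1 0 -3.2 0 0 0 0"}}

```text
clock: 22.62
eef_pos: [593.0, 115.1, 141.3]
tool_rot: [-3.141, 0.002, 0.0]
force: [-0.1, -1.0, -0.6]
width: 42.7
gripper_force: 61.0
```

>>> {"name": "move_arm", "arguments": {"targets": "-1 0 -3.2 0 0 0 0;-1 -0.3 -2.5 0 0 0 0;-1 0 -1.2 0 0 0 0;-1 0 0 0 0 0 0;-1 0 0 0 0 0 0"}}

```text
clock: 23.03
eef_pos: [591.2, 181.0, 141.4]
tool_rot: [3.14, 0.001, 0.001]
force: [0.0, -0.7, -1.2]
width: 42.4
gripper_force: 61.1
```

Descending from 141 mm to about 24 mm over the white dish.

>>> {"name": "move_arm", "arguments": {"targets": "-1 0.1 0 2 0 0 0;-1 0 0 3 0 0 0;-1 0 0 3 0 0 0;-1 0 0 2 0 0 0;-1 0 0 1 0 0 0"}}

```text
clock: 23.45
eef_pos: [591.3, 177.3, 28.9]
tool_rot: [3.138, 0.005, -0.004]
force: [0.4, 0.2, -2.2]
width: 42.6
gripper_force: 61.0
```

>>> {"name": "move_arm", "arguments": {"targets": "-1 0 0 0.3 0 0 0;-1 0 0 0.2 0 0 0;-1 0 0 0.1 0 0 0;-1 0 0 0 0 0 0;-1 0 0 0 0 0 0"}}

```text
clock: 23.87
eef_pos: [593.9, 181.6, 27.1]
tool_rot: [-3.141, -0.002, -0.001]
force: [0.4, 0.9, -1.2]
width: 42.5
gripper_force: 61.0
```

>>> {"name": "move_arm", "arguments": {"targets": "-1 0 0 0.2 0 0 0;-1 0 0 0.1 0 0 0;-1 0 0 0.1 0 0 0;-1 0 0 0.05 0 0 0;-1 0 0 0 0 0 0"}}

```text
clock: 24.28
eef_pos: [593.3, 181.8, 23.0]
tool_rot: [-3.141, -0.001, -0.0]
force: [-2.4, -0.6, 9.8]
width: 42.6
gripper_force: 62.4
```

>>> {"name": "move_arm", "arguments": {"targets": "1 0 0 0 0 0 0;1 0 0 0 0 0 0;1 0 0 0 0 0 0;1 0 0 0 0 0 0;1 0 0 -0.5 0 0 0"}}

```text
clock: 24.7
eef_pos: [592.2, 181.2, 25.5]
tool_rot: [3.141, 0.002, -0.0]
force: [0.5, -0.8, -0.2]
width: 85.2
gripper_force: 0.0
```

>>> {"name": "move_arm", "arguments": {"targets": "1 0 0 -1.5 0 0 0;1 0 0 -2 0 0 0;1 0 0 -3 0 0 0;1 0 0 -3 0 0 0;1 0 0 0 0 0 0"}}

```text
clock: 25.12
eef_pos: [596.9, 182.5, 127.3]
tool_rot: [-3.138, -0.01, -0.001]
force: [0.8, 0.1, 0.7]
width: 85.3
gripper_force: 0.0
```

>>> {"name": "move_arm", "arguments": {"targets": "1 -2.2 -1.1 0 0 0 0;1 -2.2 -1.1 0 0 0 0;1 -2.2 -1.1 0 0 0 0;1 -2.2 -1.1 0 0 0 0;1 -1.3 -0.6 0 0 0 0"}}

```text
clock: 25.53
eef_pos: [489.0, 233.0, 121.2]
tool_rot: [-3.141, 0.002, 0.002]
force: [0.0, 0.3, -0.4]
width: 85.5
gripper_force: 0.0
```

>>> {"name": "move_arm", "arguments": {"targets": "1 -0.5 0 0 0 0 0;1 0 0 0 0 0 0;1 0 0 0 0 0 0"}}

```text
clock: 25.78
eef_pos: [488.1, 231.0, 121.5]
tool_rot: [3.141, -0.001, -0.001]
force: [0.9, 0.1, 0.4]
width: 85.3
gripper_force: 0.0
```

```bash
python3 -c "
from h import *
a=grab('side')['color'];b=grab('top')['color']
o=np.hstack([a[200:400,130:330],b[90:290,150:350]])[:,:,::-1]
cv2.imwrite('pics/a5.png',cv2.resize(o,(800,400)))"
```

```text
(no output)
```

View pics/a5.png

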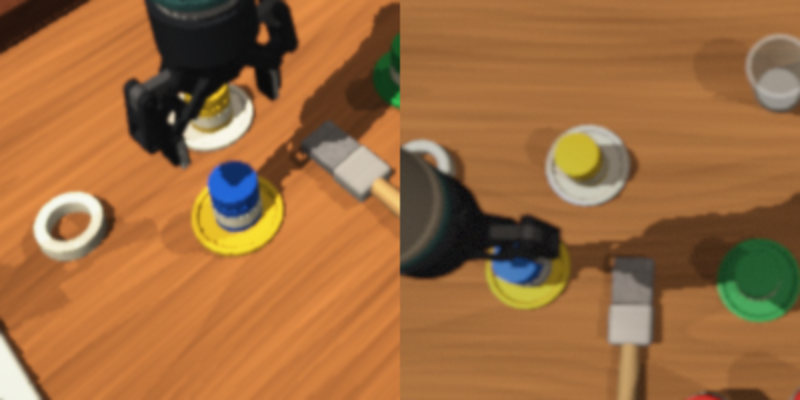

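The yellow pot stands in the white dish, and the gripper is over the blue pot.

>>> {"name": "move_arm", "arguments": {"targets": "1 -0.1 0 1.5 0 0 0;1 0 0 2.5 0 0 0;1 0 0 2.5 0 0 0;1 0 0 1.5 0 0 0;1 0 0 1 0 0 0"}}

```text
clock: 26.3
eef_pos: [486.3, 230.3, 29.4]
tool_rot: [3.14, 0.001, -0.002]
force: [0.3, 0.1, -0.2]
width: 85.6
gripper_force: 0.0
```

>>> {"name": "move_arm", "arguments": {"targets": "1 0 0 0.8 0 0 0;1 0 0 0.1 0 0 0;1 0 0 0 0 0 0;-1 0 0 0 0 0 0;-1 0 0 0 0 0 0"}}

```text
clock: 26.72
eef_pos: [486.8, 231.8, 23.2]
tool_rot: [-3.141, -0.002, -0.001]
force: [-0.7, -0.2, -0.2]
width: 63.7
gripper_force: 0.0
```

>>> {"name": "move_arm", "arguments": {"targets": "-1 0 0 0 0 0 0;-1 0 0 0 0 0 0;-1 0 0 0 0 0 0;-1 0 0 0 0 0 0;-1 0 0 0 0 0 0"}}

```text
clock: 27.13
eef_pos: [486.5, 231.9, 23.4]
tool_rot: [-3.141, -0.001, -0.0]
force: [-0.4, 0.4, 5.0]
width: 42.7
gripper_force: 60.4
```

>>> {"name": "move_arm", "arguments": {"targets": "-1 0 0 -1 0 0 0;-1 0 0 -2 0 0 0;-1 0 0 -3 0 0 0;-1 0 0 -3 0 0 0;-1 0.5 1.5 -2 0 0 0"}}

```text
clock: 27.55
eef_pos: [490.6, 220.3, 135.4]
tool_rot: [-3.138, -0.002, 0.004]
force: [0.8, 0.3, -1.0]
width: 42.4
gripper_force: 61.0
```

>>> {"name": "move_arm", "arguments": {"targets": "-1 1 3 0 0 0 0;-1 1 3 0 0 0 0;-1 1 3 0 0 0 0;-1 1 3 0 0 0 0;-1 1 3 0 0 0 0"}}

```text
clock: 27.97
eef_pos: [541.1, 65.1, 133.2]
tool_rot: [-3.142, -0.001, -0.0]
force: [0.3, -0.5, -0.6]
width: 42.1
gripper_force: 61.0
```

>>> {"name": "move_arm", "arguments": {"targets": "-1 1 3 0 0 0 0;-1 1 3 0 0 0 0;-1 1 3 0 0 0 0;-1 1 3 0 0 0 0;-1 1 3 0 0 0 0"}}

```text
clock: 28.38
eef_pos: [590.9, -85.1, 133.1]
tool_rot: [3.142, -0.0, -0.001]
force: [0.8, -0.4, -0.8]
width: 43.0
gripper_force: 61.0
```

>>> {"name": "move_arm", "arguments": {"targets": "-1 1 3 0 0 0 0;-1 1 3 0 0 0 0;-1 1.1 2.6 0 0 0 0;-1 0.6 1.5 0 0 0 0;-1 0 0 0 0 0 0"}}

```text
clock: 28.8
eef_pos: [628.2, -190.8, 133.1]
tool_rot: [3.137, -0.002, -0.007]
force: [-0.1, -0.7, -1.4]
width: 42.9
gripper_force: 61.0
```

>>> {"name": "move_arm", "arguments": {"targets": "-1 0 0 0 0 0 0"}}

```text
clock: 28.88
eef_pos: [627.3, -185.5, 132.6]
tool_rot: [3.141, 0.0, -0.003]
force: [0.5, 0.6, -0.8]
width: 42.9
gripper_force: 61.0
```

>>> {"name": "move_arm", "arguments": {"targets": "-1 0.1 0 2 0 0 0;-1 0 0 3 0 0 0;-1 0 0 2.5 0 0 0;-1 0 0 1.5 0 0 0;-1 0 0 1 0 0 0"}}

```text
clock: 29.3
eef_pos: [627.2, -181.7, 30.5]
tool_rot: [-3.139, 0.004, 0.002]
force: [0.1, 0.2, -0.9]
width: 42.5
gripper_force: 61.0
```

>>> {"name": "move_arm", "arguments": {"targets": "-1 0 0 0.3 0 0 0;-1 0 0 0.2 0 0 0;-1 0 0 0.1 0 0 0;-1 0 0 0.1 0 0 0;-1 0 0 0 0 0 0"}}

```text
clock: 29.72
eef_pos: [629.5, -184.6, 26.3]
tool_rot: [3.141, -0.002, -0.0]
force: [-1.0, -0.4, -1.2]
width: 42.4
gripper_force: 61.0
```

>>> {"name": "move_arm", "arguments": {"targets": "-1 0 0 0.1 0 0 0;-1 0 0 0.1 0 0 0;-1 0 0 0.1 0 0 0;-1 0 0 0 0 0 0;-1 0 0 0 0 0 0"}}

```text
clock: 30.13
eef_pos: [629.1, -184.7, 23.4]
tool_rot: [3.141, -0.001, -0.001]
force: [-2.1, 0.1, 5.5]
width: 42.5
gripper_force: 61.7
```

>>> {"name": "move_arm", "arguments": {"targets": "1 0 0 0 0 0 0;1 0 0 0 0 0 0;1 0 0 0 0 0 0;1 0 0 0 0 0 0;1 0 0 -0.5 0 0 0"}}

```text
clock: 30.55
eef_pos: [628.0, -184.3, 26.4]
tool_rot: [-3.141, 0.002, -0.0]
force: [-0.4, 0.3, 0.2]
width: 85.3
gripper_force: 0.0
```

>>> {"name": "move_arm", "arguments": {"targets": "1 0 0 -1.5 0 0 0;1 0 0 -2.5 0 0 0;1 0 0 -3 0 0 0;1 0 0 -3 0 0 0;1 -0.6 -1.5 0 0 0 0"}}

```text
clock: 30.97
eef_pos: [627.5, -174.8, 134.1]
tool_rot: [3.135, -0.013, -0.005]
force: [1.3, -1.4, 0.5]
width: 85.6
gripper_force: 0.0
```

>>> {"name": "move_arm", "arguments": {"targets": "1 -1 -3 0 0 0 0;1 -1 -3 0 0 0 0;1 -1 -3 0 0 0 0;1 0 -3.2 0 0 0 0;1 0 -3.2 0 0 0 0"}}

```text
clock: 31.38
eef_pos: [592.2, -14.5, 127.9]
tool_rot: [3.142, -0.0, -0.001]
force: [-0.4, 0.4, 0.1]
width: 85.5
gripper_force: 0.0
```

>>> {"name": "move_arm", "arguments": {"targets": "1 0 -3.2 0 0 0 0;1 0 -3.2 0 0 0 0;1 0 -3.2 0 0 0 0;1 0 -3.2 0 0 0 0;1 0 -3.2 0 0 0 0"}}

```text
clock: 31.8
eef_pos: [592.9, 146.1, 127.7]
tool_rot: [-3.141, -0.0, -0.0]
force: [0.3, 0.0, -0.4]
width: 85.2
gripper_force: 0.0
```

>>> {"name": "move_arm", "arguments": {"targets": "1 0 -2.5 0 0 0 0;1 0 -1.3 0 0 0 0;1 0 0 0 0 0 0;1 0 0 0 0 0 0"}}

```text
clock: 32.13
eef_pos: [593.0, 181.6, 127.3]
tool_rot: [3.14, 0.0, 0.0]
force: [0.5, -0.0, -0.2]
width: 85.8
gripper_force: 0.0
```

>>> {"name": "move_arm", "arguments": {"targets": "1 0 0 2 0 0 0;1 0 0 2.5 0 0 0;1 0 0 2.5 0 0 0;1 0 0 1.5 0 0 0;1 0 0 1 0 0 0"}}

```text
clock: 32.55
eef_pos: [592.3, 178.2, 30.5]
tool_rot: [3.138, 0.003, -0.004]
force: [0.6, 0.3, 0.6]
width: 85.5
gripper_force: 0.0
```

>>> {"name": "move_arm", "arguments": {"targets": "1 0 0 0.8 0 0 0;1 0 0 0.1 0 0 0;1 0 0 0 0 0 0;-1 0 0 0 0 0 0;-1 0 0 0 0 0 0"}}

```text
clock: 32.97
eef_pos: [593.9, 182.6, 24.5]
tool_rot: [-3.141, -0.002, -0.001]
force: [-0.8, 0.9, 0.4]
width: 64.0
gripper_force: 0.0
```

>>> {"name": "move_arm", "arguments": {"targets": "-1 0 0 0 0 0 0;-1 0 0 0 0 0 0;-1 0 0 0 0 0 0;-1 0 0 0 0 0 0;-1 0 0 0 0 0 0"}}

```text
clock: 33.38
eef_pos: [593.8, 182.7, 24.5]
tool_rot: [-3.141, -0.002, -0.0]
force: [-0.2, -0.4, 6.0]
width: 42.6
gripper_force: 60.9
```

>>> {"name": "move_arm", "arguments": {"targets": "-1 0 0 -1 0 0 0;-1 0 0 -2 0 0 0;-1 0 0 -3 0 0 0;-1 0 0 -3 0 0 0;-1 0 0 -1 0 0 0"}}

```text
clock: 33.8
eef_pos: [595.3, 183.2, 127.9]
tool_rot: [-3.14, -0.006, -0.001]
force: [1.0, 0.1, -1.0]
width: 42.4
gripper_force: 61.0
```

>>> {"name": "move_arm", "arguments": {"targets": "-1 -2.2 -1.1 0 0 0 0;-1 -2.2 -1.1 0 0 0 0;-1 -2.2 -1.1 0 0 0 0;-1 -2.2 -1.1 0 0 0 0;-1 -1.3 -0.6 0 0 0 0"}}

```text
clock: 34.22
eef_pos: [488.5, 234.0, 123.0]
tool_rot: [-3.141, 0.003, 0.002]
force: [-1.6, 1.0, -0.6]
width: 42.3
gripper_force: 61.0
```

>>> {"name": "move_arm", "arguments": {"targets": "-1 -0.6 -0.3 0 0 0 0;-1 0 0 0 0 0 0;-1 0 0 0 0 0 0"}}

```text
clock: 34.47
eef_pos: [486.8, 235.3, 123.4]
tool_rot: [3.141, -0.001, -0.0]
force: [0.5, -0.3, -1.4]
width: 42.5
gripper_force: 61.0
```

>>> {"name": "move_arm", "arguments": {"targets": "-1 0 0 1.5 0 0 0;-1 0 0 2.5 0 0 0;-1 0 0 2.5 0 0 0;-1 0 0 1.5 0 0 0;-1 0 0 0.9 0 0 0"}}

```text
clock: 34.88
eef_pos: [486.7, 233.9, 32.3]
tool_rot: [3.14, 0.001, -0.002]
force: [-0.2, 0.4, -1.9]
width: 42.6
gripper_force: 61.0
```

>>> {"name": "move_arm", "arguments": {"targets": "-1 0 0 0.3 0 0 0;-1 0 0 0.2 0 0 0;-1 0 0 0.1 0 0 0;-1 0 0 0.1 0 0 0;-1 0 0 0 0 0 0"}}

```text
clock: 35.3
eef_pos: [486.6, 235.7, 28.0]
tool_rot: [-3.141, -0.001, -0.0]
force: [-0.3, -0.2, -1.2]
width: 43.0
gripper_force: 61.0
```

>>> {"name": "move_arm", "arguments": {"targets": "-1 0 0 0.2 0 0 0;-1 0 0 0.1 0 0 0;-1 0 0 0.1 0 0 0;-1 0 0 0 0 0 0;-1 0 0 0 0 0 0"}}

```text
clock: 35.72
eef_pos: [486.3, 235.7, 24.4]
tool_rot: [-3.141, -0.001, -0.0]
force: [-1.5, -0.9, 8.0]
width: 42.6
gripper_force: 62.0
```

>>> {"name": "move_arm", "arguments": {"targets": "1 0 0 0 0 0 0;1 0 0 0 0 0 0;1 0 0 0 0 0 0;1 0 0 0 0 0 0;1 0 0 -0.5 0 0 0"}}

```text
clock: 36.13
eef_pos: [485.4, 235.3, 27.7]
tool_rot: [3.141, 0.001, -0.0]
force: [-0.1, -1.0, 0.4]
width: 85.4
gripper_force: 0.0
```

>>> {"name": "move_arm", "arguments": {"targets": "1 0 0 -1.5 0 0 0;1 0 0 -2.5 0 0 0;1 0 0 -3 0 0 0;1 0 0 -3 0 0 0;1 0 0 -3 0 0 0"}}

```text
clock: 36.55
eef_pos: [485.7, 235.3, 159.8]
tool_rot: [3.141, 0.0, -0.001]
force: [1.1, 0.0, -0.1]
width: 85.7
gripper_force: 0.0
```

>>> {"name": "move_arm", "arguments": {"targets": "1 0 0 -3 0 0 0;1 0 0 -3 0 0 0;1 0 0 0 0 0 0;1 0 0 0 0 0 0;1 0 0 0 0 0 0"}}

```text
clock: 36.97
eef_pos: [485.5, 235.3, 218.1]
tool_rot: [3.141, 0.001, -0.0]
force: [-0.4, -0.4, -0.7]
width: 85.6
gripper_force: 0.0
```

```bash
python3 -c "
from h import *
a=grab('side')['color'];b=grab('top')['color']
o=np.vstack([a[120:350,180:480],b[80:310,180:480]])[:,:,::-1]
o=np.hstack([a[120:350,200:440],b[80:310,190:490]])[:,:,::-1]
cv2.imwrite('pics/a6.png',cv2.resize(o,(800,341)))"
```

```text
(no output)
```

View pics/a6.png

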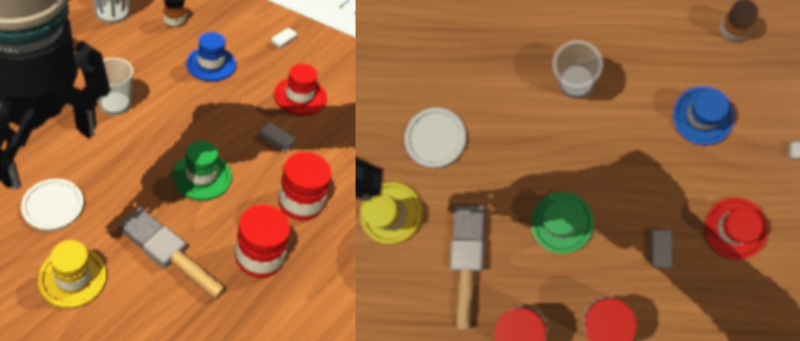

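All four pots stand flat in the dishes of their own colour, the white dish is empty, the glass is in place and the gripper is clear of everything. Handing in.

```bash
python3 -c "
from cell import order
print(order.finish_job())"
```

```text
the job is handed in; nothing more can be done
None
```

The last pictures before hand-in, at about 37 s of the 141 s allowed, show all four pots upright in the dishes of their own colour, the white dish empty and the water glass where it stood; I handed the job in, and no verdict came back.

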